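Hang the red batch tag on the step rail and slide it to the mark

ROBOT

A 6-joint arm with a two-finger parallel gripper is mounted at the origin on a cart in front of the work surface, level with it; the furniture and walls round the work are solid. World frame = base frame: x ahead of the robot, y to its left, z up, the work surface at z = 0. Lengths are in m, angles in rad, forces in N, time in s.
With the tool pointing down it reaches from about 0.325 to 0.9 m from the base axis. Payload 6.1 kg.
Tool frame: the origin (TCP) lies between the finger pads; the fingertips stand 19 mm ahead of it and the grasp point (between the pads) is the TCP; z points along the fingers, y is the line along which they close (so a half turn about z gives the same grasp; the last joint's range is limited). The gripper opens to 87 mm and grips with 3 to 60 N. Pads are 19 mm wide; open, the fingers measure 117 mm over their backs; the gripper's body (75 mm by 190 mm) begins 51 mm behind the grasp point.
Start: joints at [1.148, 0.22, 1.526, -0, 1.395, -0.126], TCP at [0.183, 0.598, 0.242] pointing down, gripper open.
Joint ranges: [-2.98, 2.98], [-0.91, 2.08], [0.09, 2.57], [-1.24, 4.39], [0.2, 2.65], [-2.68, 2.68]. Speed limits (rad/s): [2.57, 2.57, 3.01, 3.14, 3.14, 3.14].

INTERFACE

Orientations are given as a unit quaternion [x, y, z, w].
In Python, from station import manip gives the robot as it stands. The module is installed in compiled form; this text tells all that it offers.
- The arm moves only by the tool drive_tool, never from a script. Its arguments are lists of equal length, an entry for each row: "rotation": the turn, a rotation vector about the tool's x, y, z in rad, a list of three; "travel": the shift along the tool's x, y, z in cm, a list of three; "hand": the finger opening in cm, from 0 to 8.7. A call has exactly 8 rows; each row is the pose to reach, as a shift and turn from the pose commanded when the call began, along the tool's axes at that moment; what a row does not reach only later rows make up. A row lasts 1/10 s, in which the tool goes at most 50 mm and 8.59 degrees, less where a joint would pass 70% of its speed; a pose out of reach is approached as far as the arm can. A call with a gripper value outside its range is refused whole. The fingers move at their own pace and stop on an object; "force" is the grip in N (left out, the last holds). Time passes only in rows, so rows that repeat a pose let the fingers close, or fill a call up. It gives the time, the measured TCP pose, the force, the opening and the grip force at its end, in the units of the state.
- manip.get_obs(): the state, without advancing time (a new reading comes with each control period).
- manip.grab_frame(name): name is "side" or "top"; returns a dict with "img" (400x640x3 uint8, blue, green, red), "vfov" (degrees; the focal length in pixels is half the picture's height over the tangent of half this angle, whatever the lens; pixels are square), "cx", "cy" (the principal point, pixels), "rvec" (rotation vector, rad) and "tvec" (3), from world to camera coordinates, as OpenCV has them. Camera axes: x right, y down, z forward; pixel columns grow to the right and rows downward; lengths in m; the calibration is good to about 2 mm. A picture is of the moment at which its call begins. There is no depth.
- manip.sign_off(): hands the job in; it is judged then, once.
Trained networks look in the newest picture that a camera, given by its name, has taken for a name from the list of things; names that differ only in an ending like _2 or _b are one class to them, and where a whole thing is asked for, a point or a joint stands for the part that bears it (a point fixed in the world has none). Each returns a list of dicts, best first, with "conf" (0 to 1); they miss things now and then, are a little off and sometimes report something else, mostly with a low value. They report only what shows in the picture. A call takes as long as a camera call.
- manip.boxes_of(name, camera): "centre" ([row, column] in pixels, amid what is visible of it).
- manip.silhouettes(name, camera): "pixels" (400x640 bool, what is visible of it) and "centre" ([row, column] in pixels, amid what is visible of it).
- manip.spot_point(name, camera): "centre" ([row, column] in pixels: a listed point, or the origin of a listed thing).
The state is a dict: "clock": time; "q": joint angles; "joint_velocities": joint speeds; "joint_efforts": joint torques, N m; "tool_pos": TCP position; "tool_rot": TCP orientation; "force": force on the tool from outside, world axes, zero at the start; "wrist_torque": the same for the moment, N m; "width": opening from 0.0 (shut) to 1.0 (fully open); "finger_force": force on a finger pad.
Only numpy, scipy, OpenCV 4.12 (cv2) and the standard library are available. Lean on these libraries where they do the work, as an engineer would, in place of code of your own. Each camera call takes 0.05 s, during which the arm holds its last target. There are 200 camera calls.

TASK

Take the red batch tag off the dark parking stand, hook it over the bar of the step rail on the white loading stretch, and slide it along, always riding on the bar, until it hangs at the green mark; then let go of it. Leave the blue and yellow tags hanging where they are.

Things in the scene. Friction and masses are not known exactly. Their poses are not given: they have to be found in the camera images.
- tag_red_grip (a point): Centre of the red tag's grip: an upright red square peg 20 x 20 x 44 mm on top of the hanger; hold it by opposite faces from above, at this point or a little higher. Tag axes: z up, y along the bar it hangs on, -x to its plate. The plate (red, white paper on it, 52 mm wide, 60 high, 5 thick) is at x = -17 mm, its lower edge 124 mm below this point. About 0.12 kg, balanced, hangs upright.
- tag_red_seat (a point): Point in the red tag's hook that lies on the bar's axis when it hangs, 37.4 mm straight below the grip centre; same axes. The hook is an inverted steel U, open below, 30 mm long along y, 29 mm clear inside across x, with a V roof that centres on the bar; its lip (x = +17 mm) reaches 38 mm below this point. It may hang either way round.
- tag_blue: Bystander: the same hanger with blue grip and plate, hanging on the parking stand. Origin below the grip axis at the height of the plate's lower edge, 124 mm under the grip centre; same axes.
- tag_yellow: Bystander: the same hanger with yellow grip and plate, hanging on the parking stand. Origin as the blue one's.
- rail: The step rail, fixed: round steel bar 12 mm thick, 320 mm long along its y, axis 120 mm above the table, on end posts (y = +-160 mm, knobs 130 mm high) over a grey foot 64 x 370 x 14 mm. Origin: centre of the foot's underside. The loading stretch, y = +50 to +150 mm, is sleeved white, with white on the foot below; the mark lies beyond it towards -y.
- mark: The mark, fixed on the step rail: a green band 24 mm long round the bar, flush with it (it does not stop the tag), with a green stripe across the grey foot beneath. Origin on the table straight below the middle of the band, axes as the rail's.
- parking: The parking stand, fixed: a like bar, 12 mm thick with its axis 120 mm above the table, 230 mm long along its y axis, on two posts over a dark wooden foot 64 x 280 x 14 mm. The three tags hang on it 70 mm apart in any order. Origin at the centre of the underside of the foot.

How it is judged:
By the outcome, as a careful person would: the job done as asked, in the order asked, and still so for the second after the job is handed in, with the robot touching nothing.
It also fails if it takes over 58 s, if anything falls off the work surface, if the arm or the gripper's body presses on something with over 40 N, if the wrist force passes 120 N, or if a joint passes its speed limit or range.

## Working session

There is one attempt and no reset: what is moved stays moved. The work goes in short steps, Python scripts to look and compute and a tool call to move; the robot and the scene stay as the last step left them, time stands still between calls to the robot, and variables do not carry over. Pictures are saved under pics/ and viewed, at most 10 in all, crops included, and the job is handed in when it is done.

Besides the shell and the picture viewer there is one more tool, called by a JSON object that holds its "name" and its "arguments". drive_tool: Moves the arm, as the interface text tells. Its arguments: {"type":"object","properties":{"rotation":{"type":"array","items":{"type":"array","items":{"type":"number"}}},"travel":{"type":"array","items":{"type":"array","items":{"type":"number"}}},"hand":{"type":"array","items":{"type":"number"}},"force":{"type":"number"}},"required":["rotation","travel","hand"]}

```bash
mkdir -p pics
cat > h.py <<'E'
import numpy as np, cv2
from station import manip
def cam(f):
    h,w=f["img"].shape[:2]; F=h/2/np.tan(np.radians(f["vfov"])/2)
    K=np.array([[F,0,f["cx"]],[0,F,f["cy"]],[0,0,1]]); R=cv2.Rodrigues(np.array(f["rvec"],float))[0]; t=np.array(f["tvec"],float).ravel()
    return K,R,t
def ray(f,rc):
    K,R,t=cam(f); d=R.T@np.linalg.inv(K)@np.array([rc[1],rc[0],1]); return -R.T@t,d/np.linalg.norm(d)
def atz(f,rc,z):
    o,d=ray(f,rc); return o+d*(z-o[2])/d[2]
def tri(rs):
    A=0;b=0
    for o,d in rs:
        P=np.eye(3)-np.outer(d,d);A=A+P;b=b+P@o
    x=np.linalg.solve(A,b); return x,[np.linalg.norm((np.eye(3)-np.outer(d,d))@(x-o)) for o,d in rs]
def proj(f,p):
    K,R,t=cam(f); q=K@(R@np.array(p)+t); return q[1]/q[2],q[0]/q[2]
E
python3 - <<'E'
from h import *
np.set_printoptions(precision=4,suppress=True)
o=manip.get_obs();print(o)
F={}
for c in("side","top"):
    F[c]=manip.grab_frame(c);cv2.imwrite(f"pics/a_{c}.png",F[c]["img"]);print(c,-cam(F[c])[1].T@cam(F[c])[2],F[c]["vfov"])
for n in("tag_red_grip","tag_red_seat","tag_blue","tag_yellow","rail","mark","parking"):
    D={}
    for c in F:
        r=manip.spot_point(n,c);D[c]=r
        print(n,c,[(np.round(x["centre"],1),round(x["conf"],2)) for x in r[:3]], atz(F[c],r[0]["centre"],0) if r else "")
    if D["side"] and D["top"]:print("  tri",*tri([ray(F[c],D[c][0]["centre"]) for c in F]))
E
```

```text
{'clock': 0.0, 'q': array([ 1.1479,  0.2213,  1.5276,  0.    ,  1.3947, -0.1261]), 'joint_velocities': array([-0.0009,  0.0015, -0.0007, -0.0004, -0.0002,  0.0009]), 'joint_efforts': array([ -0.0002, -49.4626, -38.7377,   0.0699,   0.0573,  -0.0001]), 'tool_pos': array([0.1825, 0.5971, 0.2404]), 'tool_rot': array([ 0.1479,  0.989 , -0.0009, -0.0003]), 'force': array([ 0.5381, -0.4371, -0.2877]), 'wrist_torque': array([-0.0139, -0.0053, -0.0132]), 'finger_force': 0.0, 'width': 0.996094998078995}
side [ 0.204  -0.9262  0.7532] 45.448098303859275
top [0.231  0.0479 1.2042] 49.78925586284608
tag_red_grip side [(array([144.8, 317.4]), 0.73)] [0.6131 0.5956 0.    ]
tag_red_grip top [(array([177.5, 232.1]), 0.75)] [0.5796 0.305  0.    ]
  tri [0.5292 0.2708 0.1614] [np.float64(0.003500593434680381), np.float64(0.0035005934346803145)]
tag_red_seat side [(array([156.6, 316.3]), 0.57)] [0.5845 0.5056 0.    ]
tag_red_seat top [(array([215.3, 236.1]), 0.69), (array([184. , 235.9]), 0.53)] [0.4683 0.2829 0.    ]
  tri [0.4795 0.252  0.131 ] [np.float64(0.03690007915292256), np.float64(0.036900079
[... 550 characters left out ...]
 0.9)] [ 0.5193 -0.1476  0.    ]
rail top [(array([207.9, 385.9]), 0.97)] [ 0.5117 -0.1434  0.    ]
  tri [ 0.5165 -0.1447 -0.0032] [np.float64(0.0039179254751854735), np.float64(0.003917925475185463)]
mark side [(array([295.9, 372.2]), 0.52)] [ 0.5248 -0.1919  0.    ]
mark top [(array([183.6, 234.4]), 0.75), (array([204.2, 401.8]), 0.66)] [0.5615 0.2966 0.    ]
  tri [ 0.7638  0.4229 -0.6316] [np.float64(0.02848154679019924), np.float64(0.02848154679019933)]
parking side [(array([194.2, 298.2]), 0.92)] [0.4664 0.2795 0.    ]
parking top [(array([217.2, 235.2]), 0.71)] [0.4627 0.2849 0.    ]
  tri [ 0.4656  0.2856 -0.004 ] [np.float64(0.002123347373159636), np.float64(0.0021233473731595886)]
```

View pics/a_side.png

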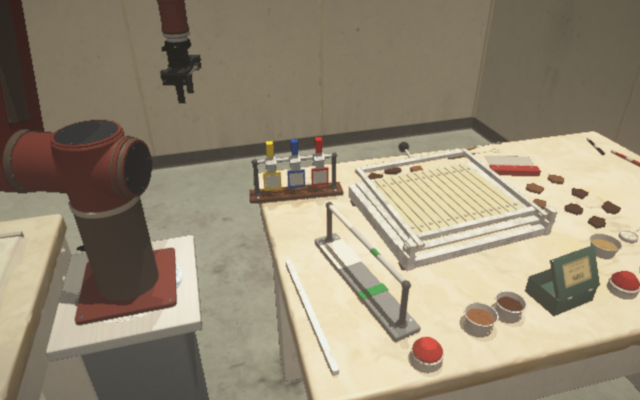

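View pics/a_top.png

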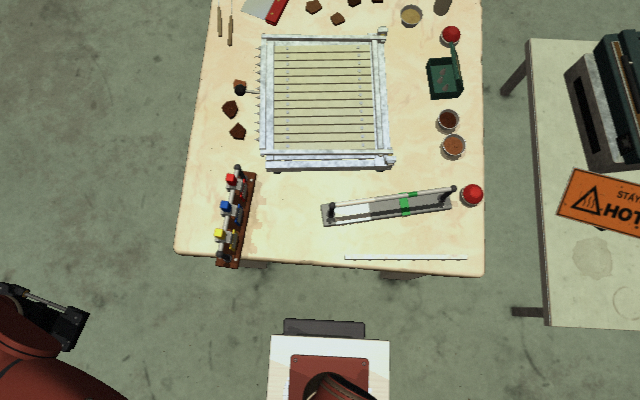

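Side view: tags yellow (270,150), blue (294,150) and red (318,147) hang on the parking stand, plates towards the camera. The rail has its white end at (330,210) and green mark at (372,292). Top view: red grip (231,178), rail knobs at about (330,210) and (452,190), green band about (407,200). I'll zoom to fit poses.

Run:
```python
from h import *
t=cv2.imread("pics/a_top.png");s=cv2.imread("pics/a_side.png")
z=lambda im,r0,r1,c0,c1,k:cv2.resize(im[r0:r1,c0:c1],None,fx=k,fy=k,interpolation=cv2.INTER_CUBIC)
C=np.zeros((600,800,3),np.uint8)
def put(a,r,c):C[r:r+a.shape[0],c:c+a.shape[1]]=a
put(z(t,160,275,205,265,5),0,0)
put(z(t,180,232,312,472,3),0,310)
put(z(s,198,340,310,425,3),165,310)
put(z(s,135,205,245,295,3),165,650);put(z(s,135,205,295,345,3),380,650)
cv2.imwrite("pics/b.png",C)
```

```text
(no output)
```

View pics/b.png

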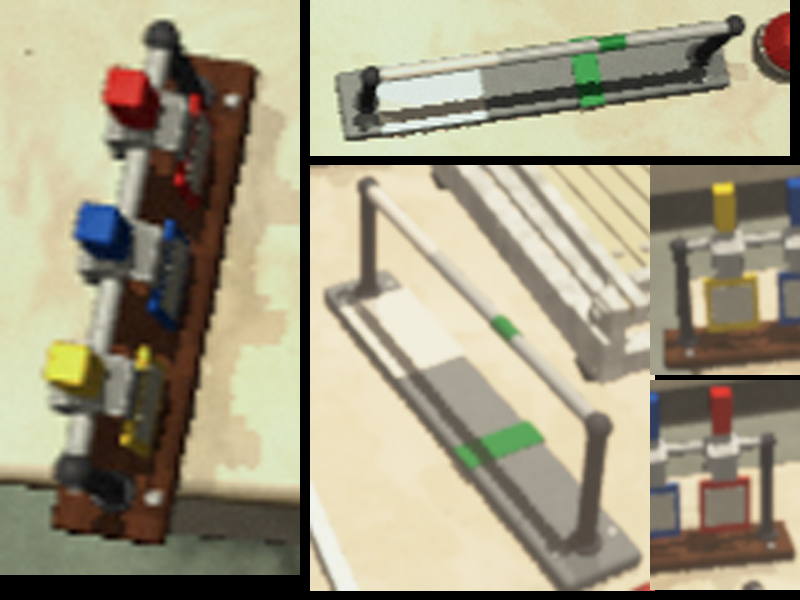

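The crop shows rail knobs at top (332,205)/(454,188) and side (330,205)/(406,285), with the green band at top (413,194) and side (375,252). Parking knobs are at top (237,167)/(220,254) and side (334,155)/(255,162). All plates are on the -y side of the bar. Next I'll fit planar poses.

```bash
cat > fit.py <<'E'
from h import *
from scipy.optimize import least_squares
np.set_printoptions(precision=4,suppress=True)
F={c:manip.grab_frame(c) for c in("side","top")}
def fit(obs,x0,extra=False):
    def pts(p,l):
        y=p[3] if (extra and l[1] is None) else l[1]
        c,s=np.cos(p[2]),np.sin(p[2]);return [p[0]+c*l[0]-s*y,p[1]+s*l[0]+c*y,l[2]]
    def res(p):
        return np.concatenate([np.subtract(proj(F[c],pts(p,l)),rc) for c,l,rc in obs])
    r=least_squares(res,x0,loss="soft_l1");return r.x,r.fun.reshape(-1,2)
rail=[("top",(0,.16,.12),(205,332)),("top",(0,-.16,.12),(188.3,453.7)),("side",(0,.16,.12),(204.7,329.7)),("side",(0,-.16,.12),(284.7,406)),
("top",(0,None,.12),(194.3,413)),("side",(0,None,.12),(252,375)),
("top",(.032,.185,.014),(205,321.3)),("top",(-.032,.185,.007),(226,324.3)),("side",(-.032,.185,.014),(240.3,315.3)),("side",(.032,-.185,.007),(327,420)),
("top",(.032,None,.014),(194.3,404.7)),("top",(-.032,None,.014),(214,406)),("side",(-.032,None,.014),(295.7,360)),("side",(.032,None,.014),(286.3,386.7))]
p,f=fit(rail,[.515,-.145,-.1,-.05],True);print("rail",p);print(f.T)
park=[("top",(0,-.115,.12),(167,237.4)),("top",(0,.115,.12),(253.6,219.6)),("side",(0,-.115,.12),(155,334.3)),("side",(0,.115,.12),(161.7,254.7)),
("top",(.032*-1,-.14,.014),(173,255.4)),("top",(-.032,.14,.007),(268,238)),("top",(.032,.14,.007),(265.6,216)),("side",(-.032,.14,0),(202.7,250)),("side",(-.032,-.14,.007),(193,342.5))]
q,f=fit(park,[.465,.285,2.9]);print("park",q);print(f.T)
ry=np.array([-np.sin(q[2]),np.cos(q[2])])
for n in("tag_red_grip","tag_blue","tag_yellow"):
  for k in(-.07,0,.07):
    pass
for c in F:
    r=manip.spot_point("tag_red_grip",c)
    if r:
        g=atz(F[c],r[0]["centre"],.1574);d=g[:2]-q[:2];print(c,r[0]["conf"],g,"along",d@ry,"across",d@np.array([ry[1],-ry[0]]))
print("red predicted",q[:2]-.07*ry)
c,s=np.cos(p[2]),np.sin(p[2])
for y in(.1,p[3]):print("rail pt",y,p[0]-s*y,p[1]+c*y)
E
python3 fit.py
```

```text
rail [ 0.5153 -0.1431  0.1916 -0.0505]
[[-0.185  -0.194   0.972   0.8349 -0.5193  1.8602 -1.4106  0.0418 -1.609
   2.8152 -1.9394  0.0667  0.3659  0.6261]
 [ 0.3674 -0.2252 -0.5376 -0.4419 -0.6556  0.2585 -0.8615 -0.6429 -1.7921
   0.8562 -2.7203  0.2151  0.3126 -1.8684]]
park [0.4598 0.2808 1.4753]
[[-0.0299 -0.2425  0.5463  0.651  -1.2053  0.8392 -0.1652  1.8867  0.2535]
 [-0.6257 -0.0323 -0.6986 -0.0964  0.3333 -0.0164 -0.8823 -0.1635  1.0765]]
side 0.86 [0.5284 0.285  0.1574] along -0.0678836258414279 across 0.010709972532123491
top 0.82 [0.5292 0.2628 0.1574] along -0.07076416364460683 across -0.011298840043611025
red predicted [0.5295 0.2742]
rail pt 0.1 0.4963019714060766 -0.04491232101552299
rail pt -0.050526016057810055 0.5249724919035699 -0.19268269275708325
```

```bash
cat > go.py <<'E'
import sys
from h import *
from scipy.spatial.transform import Rotation as Ro
def delta(xyz,ydeg):
    o=manip.get_obs();R=Ro.from_quat(o["tool_rot"])
    a=np.radians(ydeg);y=np.array([np.cos(a),np.sin(a),0]);z=np.array([0,0,-1.]);x=np.cross(y,z)
    T=Ro.from_matrix(np.c_[x,y,z])
    print("travel cm",np.round(R.inv().apply(np.array(xyz)-o["tool_pos"])*100,2),"rot",np.round((R.inv()*T).as_rotvec(),3),"t",o["clock"],"F",np.round(o["force"],1),"pos",np.round(o["tool_pos"],4),"w",o["width"],o["finger_force"],"q6",o["q"][5])
delta([float(v) for v in sys.argv[1:4]],float(sys.argv[4]))
E
python3 go.py .529 .274 .26 84.5
```

```text
travel cm [-42.57 -20.83  -1.84] rot [-0.     0.    -0.201] t 1.0 F [-0.  -0.5 -0.2] pos [0.1828 0.5977 0.2415] w 0.9987351426415185 0.0 q6 -0.1261171680003495
```

{"name": "drive_tool", "arguments": {"rotation": [[0,0,-0.03],[0,0,-0.06],[0,0,-0.1],[0,0,-0.12],[0,0,-0.15],[0,0,-0.18],[0,0,-0.2],[0,0,-0.2]], "travel": [[-4.3,-2.1,-0.2],[-8.6,-4.2,-0.4],[-12.9,-6.3,-0.6],[-17.2,-8.4,-0.8],[-21.5,-10.5,-1],[-25.8,-12.6,-1.2],[-30,-14.7,-1.5],[-34,-16.6,-1.8]], "hand": [8,7,6,5.5,5.5,5.5,5.5,5.5]}}

```text
clock: 1.8
tool_pos: [0.4607, 0.3378, 0.2599]
tool_rot: [0.048, 0.999, 0.0, 0.0]
force: [0.6, 0.8, -1.0]
width: 0.636
finger_force: 0.0
```

```bash
python3 go.py .529 .274 .26 84.5
```

```text
travel cm [-7.42 -5.69 -0.01] rot [ 0.     0.    -0.001] t 1.8 F [ 0.6  0.8 -1. ] pos [0.4607 0.3378 0.2599] w 0.6364879172126006 0.0 q6 -0.9795287073119294
```

{"name": "drive_tool", "arguments": {"rotation": [[0,0,0],[0,0,0],[0,0,0],[0,0,0],[0,0,0],[0,0,0],[0,0,0],[0,0,0]], "travel": [[-2,-1.5,0],[-4,-3,0],[-6,-4.6,0],[-7.4,-5.7,0],[-7.4,-5.7,1.5],[-7.4,-5.7,3],[-7.4,-5.7,3.5],[-7.4,-5.7,3.5]], "hand": [5.5,5.5,5.5,5.5,5.5,5.5,5.5,5.5]}}

```text
clock: 2.6
tool_pos: [0.5256, 0.2761, 0.2222]
tool_rot: [0.048, 0.999, -0.001, -0.002]
force: [-0.8, -0.3, 0.1]
width: 0.634
finger_force: 0.0
```

```bash
python3 go.py .529 .274 .161 84.5
python3 - <<'E'
from h import *
t=manip.grab_frame("top");s=manip.grab_frame("side")
z=lambda im,r0,r1,c0,c1,k:cv2.resize(im[r0:r1,c0:c1],None,fx=k,fy=k,interpolation=cv2.INTER_CUBIC)
a=z(t["img"],110,230,180,280,4);b=z(s["img"],90,210,260,360,4)
cv2.imwrite("pics/c.png",np.hstack([a,b]))
for f in(t,s):print(proj(f,manip.get_obs()["tool_pos"]),proj(f,[.529,.274,.1794]))
E
```

```text
travel cm [-0.38 -0.17  6.12] rot [-0.002 -0.004  0.001] t 2.6 F [-0.8 -0.3  0.1] pos [0.5256 0.2761 0.2222] w 0.6342627865098994 0.0 q6 -1.1246708370449834
(np.float64(172.15294723533898), np.float64(224.5188533239542)) (np.float64(176.82741197156926), np.float64(229.2141970636164))
(np.float64(123.36629227038972), np.float64(317.05729099422024)) (np.float64(138.2670526019787), np.float64(318.14343895704565))
```

View pics/c.png

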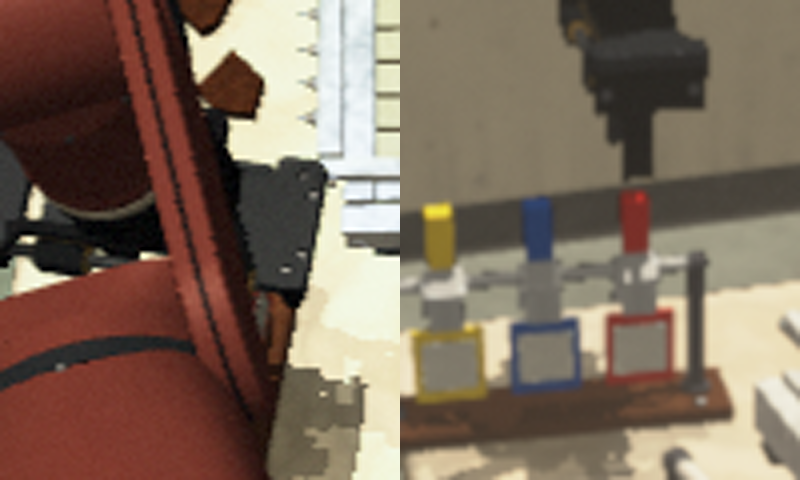

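Side crop: the open fingers (638,160 in the crop) stand straight above the red peg (636,195), with its top at the predicted pixel. Descending now.

{"name": "drive_tool", "arguments": {"rotation": [[0,0,0],[0,0,0],[0,0,0],[0,0,0],[0,0,0],[0,0,0],[0,0,0],[0,0,0]], "travel": [[0,0,0.5],[0,0,1.5],[0,0,2.5],[0,0,3.5],[0,0,4.5],[0,0,5.3],[0,0,5.8],[0,0,5.8]], "hand": [5.5,5.5,5.5,5.5,5.5,5.5,5.5,5.5]}}

```text
clock: 3.5
tool_pos: [0.527, 0.2754, 0.1654]
tool_rot: [0.048, 0.999, -0.0, -0.001]
force: [0.0, 1.0, 0.9]
width: 0.63
finger_force: 0.0
```

```bash
python3 go.py .529 .274 .161 84.5
```

```text
travel cm [-0.21 -0.12  0.44] rot [-0.001 -0.002 -0.001] t 3.5 F [0.  1.  0.9] pos [0.527  0.2754 0.1654] w 0.6299566169653221 0.0 q6 -1.1250319541869973
```

{"name": "drive_tool", "arguments": {"rotation": [[0,0,0],[0,0,0],[0,0,0],[0,0,0],[0,0,0],[0,0,0],[0,0,0],[0,0,0]], "travel": [[-0.2,-0.1,0.2],[-0.2,-0.1,0.3],[-0.2,-0.1,0.3],[-0.2,-0.1,0.3],[-0.2,-0.1,0.3],[-0.2,-0.1,0.3],[-0.2,-0.1,0.3],[-0.2,-0.1,0.3]], "hand": [5,4,3,2.5,2,1.5,1.5,1.5], "force": 8}}

```text
clock: 4.3
tool_pos: [0.5295, 0.274, 0.1637]
tool_rot: [0.048, 0.999, -0.0, 0.0]
force: [0.0, -2.7, 1.7]
width: 0.231
finger_force: 7.9
```

```bash
python3 go.py .529 .274 .161 84.5
```

```text
travel cm [ 0.05 -0.    0.27] rot [-0.001  0.    -0.001] t 4.3 F [ 0.  -2.7  1.7] pos [0.5295 0.274  0.1637] w 0.23102571987741766 7.9391814208065625 q6 -1.1279875914138788
```

{"name": "drive_tool", "arguments": {"rotation": [[0,0,0],[0,0,0],[0,0,0],[0,0,0],[0,0,0],[0,0,0],[0,0,0],[0,0,0]], "travel": [[0,0,0],[0,0,0],[0,0,-1],[0,0,-2],[0,0,-4],[0,0,-7],[0,0,-10.5],[0,0,-13]], "hand": [1.5,1.5,1.5,1.5,1.5,1.5,1.5,1.5], "force": 30}}

```text
clock: 5.1
tool_pos: [0.5299, 0.2753, 0.2971]
tool_rot: [0.048, 0.999, 0.001, 0.002]
force: [0.5, 0.4, -0.5]
width: 0.227
finger_force: 29.8
```

```bash
python3 go.py .4963 -.0449 .295 11
```

```text
travel cm [  0.27 -32.2    0.13] rot [4.000e-03 1.000e-03 1.283e+00] t 5.1 F [ 0.5  0.4 -0.5] pos [0.5299 0.2753 0.2971] w 0.22710574624946345 29.815462343394756 q6 -1.128003655464968
```

{"name": "drive_tool", "arguments": {"rotation": [[0,0,0.04],[0,0,0.12],[0,0,0.22],[0,0,0.32],[0,0,0.42],[0,0,0.52],[0,0,0.62],[0,0,0.72]], "travel": [[0,-1,0],[0,-3,0],[0,-5.5,0],[0,-8,0],[0.1,-10.5,0],[0.1,-13,0],[0.2,-15.5,0],[0.2,-18,0]], "hand": [1.5,1.5,1.5,1.5,1.5,1.5,1.5,1.5]}}

```text
clock: 5.9
tool_pos: [0.5091, 0.0944, 0.2924]
tool_rot: [0.4, 0.917, -0.0, -0.001]
force: [0.9, -0.5, -1.6]
width: 0.228
finger_force: 29.8
```

```bash
python3 go.py .4963 -.0449 .295 11
```

```text
travel cm [ -9.33 -10.42  -0.27] rot [-0.001 -0.001  0.557] t 5.9 F [ 0.9 -0.5 -1.6] pos [0.5091 0.0944 0.2924] w 0.22816606156179012 29.8484299890697 q6 -0.7179308599641165
```

{"name": "drive_tool", "arguments": {"rotation": [[0,0,0.1],[0,0,0.2],[0,0,0.3],[0,0,0.4],[0,0,0.5],[0,0,0.55],[0,0,0.55],[0,0,0.55]], "travel": [[-1.7,-1.9,0],[-3.5,-3.9,0],[-5.2,-5.9,0],[-7,-7.9,0],[-8.4,-9.4,0],[-9.3,-10.4,0],[-9.3,-10.4,0],[-9.3,-10.4,0]], "hand": [1.5,1.5,1.5,1.5,1.5,1.5,1.5,1.5]}}

```text
clock: 6.7
tool_pos: [0.4977, -0.0432, 0.2931]
tool_rot: [0.631, 0.776, 0.0, -0.0]
force: [-0.3, -0.6, -1.5]
width: 0.228
finger_force: 29.9
```

```bash
python3 go.py .4963 -.0449 .225 11;python3 - <<'E'
from h import *
t=manip.grab_frame("top");s=manip.grab_frame("side")
z=lambda im,r0,r1,c0,c1,k:cv2.resize(im[r0:r1,c0:c1],None,fx=k,fy=k,interpolation=cv2.INTER_CUBIC)
a=z(t["img"],120,240,300,400,4);b=z(s["img"],120,265,290,390,4)
C=np.zeros((580,800,3),np.uint8);C[:480,:400]=a;C[:,400:]=b
cv2.imwrite("pics/d.png",C)
E
```

```text
travel cm [-0.15 -0.17  6.81] rot [-0.    -0.001  0.013] t 6.7 F [-0.3 -0.6 -1.5] pos [ 0.4977 -0.0432  0.2931] w 0.2284507546574411 29.85116947442293 q6 -0.44995393752229645
```

View pics/d.png

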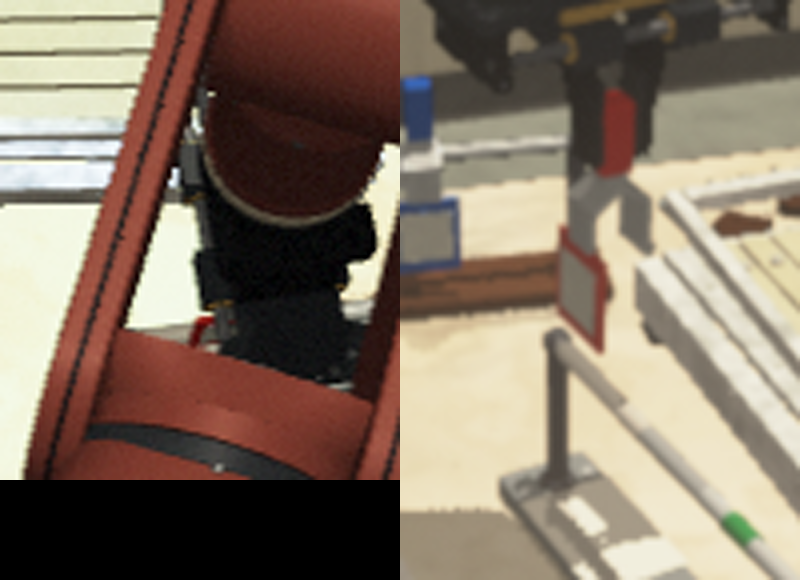

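Side crop: the tag is held upright, plate on the robot side (580,290), hook lip at (635,215), clear above the white end of the bar. Descending to just above entry.

{"name": "drive_tool", "arguments": {"rotation": [[0,0,0.01],[0,0,0.01],[0,0,0.01],[0,0,0.01],[0,0,0.01],[0,0,0.01],[0,0,0.01],[0,0,0.01]], "travel": [[-0.1,-0.1,1],[-0.1,-0.1,2.5],[-0.1,-0.1,4],[-0.1,-0.1,5.5],[-0.1,-0.1,6.8],[-0.1,-0.1,7.4],[-0.1,-0.1,7.4],[-0.1,-0.1,7.4]], "hand": [1.5,1.5,1.5,1.5,1.5,1.5,1.5,1.5]}}

```text
clock: 7.6
tool_pos: [0.4974, -0.0448, 0.2198]
tool_rot: [0.635, 0.772, 0.0, 0.0]
force: [-0.8, -0.3, -0.5]
width: 0.227
finger_force: 29.9
```

```bash
python3 go.py .4963 -.0449 .1637 11;python3 - <<'E'
from h import *
s=manip.grab_frame("side");im=s["img"].copy()
P=manip.get_obs()["tool_pos"];a=.1916;X=np.array([np.cos(a),np.sin(a),0]);Y=np.array([-np.sin(a),np.cos(a),0])
k=5;r0,c0=160,300
im=cv2.resize(im[r0:r0+115,c0:c0+120],None,fx=k,fy=k,interpolation=cv2.INTER_CUBIC)
def dot(p,col):
    r,c=proj(s,p);cv2.circle(im,(int((c-c0+.5)*k),int((r-r0+.5)*k)),3,col,-1)
G=P-[0,0,.0063]
for y in(-.015,.015):dot(G+.0195*X-[0,0,.0754]+y*Y,(255,0,255))   # lip bottom outer
for y in(-.026,.026):dot(G-.0195*X-[0,0,.124]+y*Y,(255,0,0))
B=np.array([.5153,-.1431,.12])
for y in(.15,.1,.05,0,-.05):dot(B+y*Y,(0,0,255))
cv2.imwrite("pics/e.png",im)
E
```

```text
travel cm [ 0.01 -0.11  5.61] rot [0.    0.    0.002] t 7.6 F [-0.8 -0.3 -0.5] pos [ 0.4974 -0.0448  0.2198] w 0.22724687900718643 29.850873928517103 q6 -0.441890167685679
```

View pics/e.png

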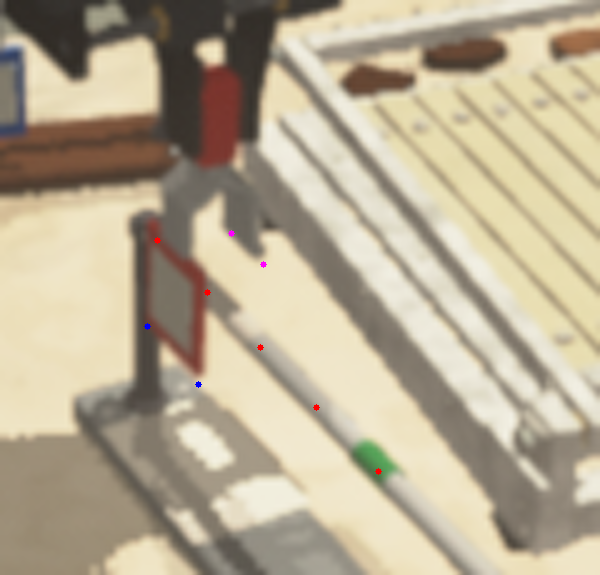

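The picture shows the hook over the bar, between plate and lip, and the predicted dots (all about 2 px low) agree relatively. Lowering the hook onto the bar.

{"name": "drive_tool", "arguments": {"rotation": [[0,0,0],[0,0,0],[0,0,0],[0,0,0],[0,0,0],[0,0,0],[0,0,0],[0,0,0]], "travel": [[0,-0.1,0.5],[0,-0.1,1.3],[0,-0.1,2.2],[0,-0.1,3.1],[0,-0.1,4],[0,-0.1,4.7],[0,-0.1,5.2],[0,-0.1,5.2]], "hand": [1.5,1.5,1.5,1.5,1.5,1.5,1.5,1.5]}}

```text
clock: 8.45
tool_pos: [0.4956, -0.0448, 0.1665]
tool_rot: [0.635, 0.772, -0.0, -0.001]
force: [0.2, -0.2, -1.9]
width: 0.23
finger_force: 29.9
```

```bash
python3 go.py .4963 -.0449 .1637 11
```

```text
travel cm [-0.03  0.07  0.28] rot [-0.001 -0.001  0.002] t 8.45 F [ 0.2 -0.2 -1.9] pos [ 0.4956 -0.0448  0.1665] w 0.22981137143401908 29.851185511797667 q6 -0.44273412435731874
```

{"name": "drive_tool", "arguments": {"rotation": [[0,0,0],[0,0,0],[0,0,0],[0,0,0],[0,0,0],[0,0,0],[0,0,0],[0,0,0]], "travel": [[0,0,0.1],[0,0,0.1],[0,0,0.2],[0,0,0.2],[0,0,0.3],[0,0,0.3],[0,0,0.3],[0,0,0.3]], "hand": [1.5,1.5,1.5,1.5,1.5,1.5,1.5,1.5]}}

```text
clock: 9.25
tool_pos: [0.4961, -0.0449, 0.1645]
tool_rot: [0.635, 0.772, -0.0, -0.0]
force: [0.0, -0.7, -1.6]
width: 0.227
finger_force: 29.9
```

```bash
python3 go.py .525 -.1927 .1637 11; python3 -c "
from station import manip;o=manip.get_obs();print(o['force'],o['wrist_torque'])"
```

```text
travel cm [-1.506e+01 -1.000e-02  8.000e-02] rot [-0.    -0.     0.002] t 9.25 F [ 0.  -0.7 -1.6] pos [ 0.4961 -0.0449  0.1645] w 0.22686223848494322 29.85095964744687 q6 -0.44270416920664585
[ 0.00570492 -0.6538875  -1.56994994] [-0.08561009  0.05774971 -0.04801626]
```

{"name": "drive_tool", "arguments": {"rotation": [[0,0,0],[0,0,0],[0,0,0],[0,0,0],[0,0,0],[0,0,0],[0,0,0],[0,0,0]], "travel": [[0,0,0.05],[0,0,0.1],[0,0,0.1],[0,0,0.15],[0,0,0.2],[0,0,0.2],[0,0,0.2],[0,0,0.2]], "hand": [1.5,1.5,1.5,1.5,1.5,1.5,1.5,1.5], "force": 12}}

```text
clock: 10.05
tool_pos: [0.4963, -0.045, 0.1639]
tool_rot: [0.635, 0.772, 0.0, 0.0]
force: [-3.3, 0.3, 9.8]
width: 0.227
finger_force: 12.0
```

```bash
python3 go.py .525 -.1927 .1637 11
```

```text
travel cm [-15.05  -0.03   0.02] rot [0.    0.    0.002] t 10.05 F [-3.3  0.3  9.8] pos [ 0.4963 -0.045   0.1639] w 0.2269201506000946 12.01012980658561 q6 -0.4427193744128776
```

{"name": "drive_tool", "arguments": {"rotation": [[0,0,0],[0,0,0],[0,0,0],[0,0,0],[0,0,0],[0,0,0],[0,0,0],[0,0,0]], "travel": [[-0.3,-0.05,0],[-0.8,-0.05,0],[-1.5,-0.05,0],[-2.2,-0.05,0],[-3,-0.05,0],[-3.6,-0.05,0],[-4,-0.05,0],[-4,-0.05,0]], "hand": [1.5,1.5,1.5,1.5,1.5,1.5,1.5,1.5], "force": 20}}

```text
clock: 10.85
tool_pos: [0.5035, -0.0839, 0.1637]
tool_rot: [0.635, 0.772, 0.001, -0.0]
force: [-3.7, 3.1, 9.0]
width: 0.23
finger_force: 20.0
```

```bash
python3 go.py .525 -.1927 .1637 11
```

```text
travel cm [-1.109e+01  1.000e-02 -2.000e-02] rot [ 0.    -0.001  0.002] t 10.85 F [-3.7  3.1  9. ] pos [ 0.5035 -0.0839  0.1637] w 0.22984806563470203 19.99931359256152 q6 -0.5146750954144128
```

{"name": "drive_tool", "arguments": {"rotation": [[0,0,0],[0,0,0],[0,0,0],[0,0,0],[0,0,0],[0,0,0],[0,0,0],[0,0,0]], "travel": [[-0.5,-0.05,0],[-1.3,-0.05,0],[-2.2,-0.05,0],[-3.1,-0.05,0],[-4,-0.05,0],[-4.8,-0.05,0],[-5.3,-0.05,0],[-5.5,-0.05,0]], "hand": [1.5,1.5,1.5,1.5,1.5,1.5,1.5,1.5]}}

```text
clock: 11.65
tool_pos: [0.514, -0.1376, 0.1637]
tool_rot: [0.635, 0.772, 0.001, -0.0]
force: [-3.8, 6.2, 9.1]
width: 0.229
finger_force: 20.0
```

```bash
python3 go.py .525 -.1927 .1637 11
```

```text
travel cm [-5.62  0.02 -0.01] rot [ 0.001 -0.002  0.002] t 11.65 F [-3.8  6.2  9.1] pos [ 0.514  -0.1376  0.1637] w 0.22896812684890794 19.995311279199086 q6 -0.6057398620789811
```

Slide most of the rest, then measure against the green stripe.

{"name": "drive_tool", "arguments": {"rotation": [[0,0,0],[0,0,0],[0,0,0],[0,0,0],[0,0,0],[0,0,0],[0,0,0],[0,0,0]], "travel": [[-0.5,-0.05,0],[-1.3,-0.05,0],[-2.2,-0.05,0],[-3.1,-0.05,0],[-4,-0.05,0],[-4.8,-0.05,0],[-5.3,-0.05,0],[-5.4,-0.05,0]], "hand": [1.5,1.5,1.5,1.5,1.5,1.5,1.5,1.5]}}

```text
clock: 12.45
tool_pos: [0.5243, -0.1911, 0.1637]
tool_rot: [0.635, 0.772, 0.001, 0.0]
force: [-1.1, 6.2, 7.4]
width: 0.231
finger_force: 20.0
```

```bash
python3 go.py .525 -.1927 .1637 11;python3 - <<'E'
from h import *
t=manip.grab_frame("top");s=manip.grab_frame("side")
z=lambda im,r0,r1,c0,c1,k:cv2.resize(im[r0:r1,c0:c1],None,fx=k,fy=k,interpolation=cv2.INTER_CUBIC)
C=np.hstack([z(t["img"],160,240,340,420,5),z(s["img"],230,310,330,410,5)])
cv2.imwrite("pics/f.png",C)
E
```

```text
travel cm [-0.17  0.03  0.  ] rot [ 0.002 -0.001  0.002] t 12.45 F [-1.1  6.2  7.4] pos [ 0.5243 -0.1911  0.1637] w 0.23124535587632286 19.993146235356107 q6 -0.6863176319332224
```

View pics/f.png

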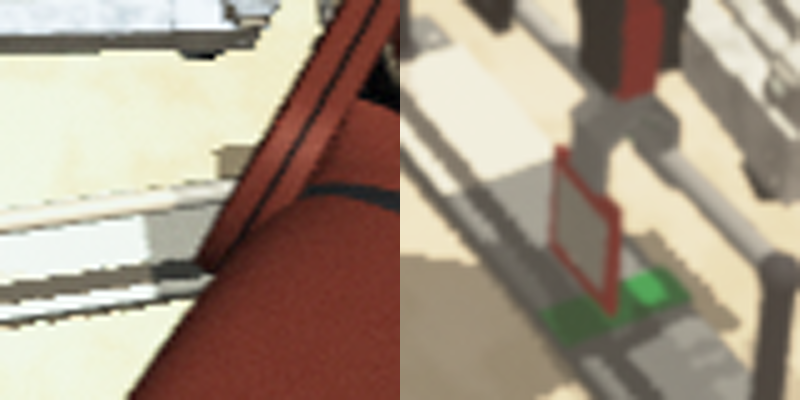

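The side crop shows the tag riding on the bar, the hook (625,120) covering the whole green band and the plate just over the green stripe. I'll refine the mark's position from the green pixels of the first pictures.

Run:
```python
from h import *
P=manip.get_obs()["tool_pos"]
a=.1916;Y=np.array([-np.sin(a),np.cos(a)]);o=np.array([.5153,-.1431])
print("tcp along",(P[:2]-o)@Y)
for c in("top","side"):
    f=manip.grab_frame(c);im=cv2.imread(f"pics/a_{c}.png");h=cv2.cvtColor(im,cv2.COLOR_BGR2HSV)
    m=cv2.inRange(h,(45,120,60),(75,255,255));m[:175]=0
    n,l,st,ce=cv2.connectedComponentsWithStats(m)
    for i in range(1,n):
        if st[i,4]<12:continue
        rc=ce[i][::-1]
        for z in(.12,.014):print(c,st[i],rc.round(1),z,((atz(f,rc,z)[:2]-o)@Y).round(4),((atz(f,rc,z)[:2]-o)@[np.cos(a),np.sin(a)]).round(4))
```

```text
tcp along -0.048790069921966175
top [408 192   9   5  37] [193.9 412.3] 0.12 -0.0503 -0.0001
top [408 192   9   5  37] [193.9 412.3] 0.014 -0.0788 0.0236
top [400 198   9  10  75] [202.6 403.7] 0.12 -0.0237 -0.0199
top [400 198   9  10  75] [202.6 403.7] 0.014 -0.0497 0.0019
top [402 211   8   4  29] [212.6 405.5] 0.12 -0.0235 -0.0465
top [402 211   8   4  29] [212.6 405.5] 0.014 -0.0494 -0.0274
```

{"name": "drive_tool", "arguments": {"rotation": [[0,0,0],[0,0,0],[0,0,0],[0,0,0],[0,0,0],[0,0,0],[0,0,0],[0,0,0]], "travel": [[-0.1,0,0],[-0.15,0,0],[-0.15,0,0],[-0.15,0,0],[-0.15,0,-0.05],[-0.15,0,-0.05],[-0.15,0,-0.05],[-0.15,0,-0.05]], "hand": [1.5,1.5,1.5,1.5,1.5,1.5,1.5,1.5], "force": 8}}

```text
clock: 13.45
tool_pos: [0.5244, -0.1926, 0.1637]
tool_rot: [0.635, 0.772, 0.001, 0.001]
force: [2.2, 4.4, 5.5]
width: 0.229
finger_force: 8.0
```

{"name": "drive_tool", "arguments": {"rotation": [[0,0,0],[0,0,0],[0,0,0],[0,0,0],[0,0,0],[0,0,0],[0,0,0],[0,0,0]], "travel": [[0,0,0],[0,0,0],[0,0,0],[0,0,0],[0,0,0],[0,0,0],[0,0,0],[0,0,0]], "hand": [2.2,2.4,2.7,3,3.5,4,4.5,4.5]}}

```text
clock: 14.25
tool_pos: [0.5237, -0.1929, 0.1631]
tool_rot: [0.635, 0.772, -0.0, 0.0]
force: [0.0, -0.7, -0.2]
width: 0.499
finger_force: 0.0
```

```bash
python3 go.py .525 -.1927 .3 11
```

```text
travel cm [-1.000e-02  1.300e-01 -1.369e+01] rot [-0.     0.     0.002] t 14.25 F [ 0.  -0.7 -0.2] pos [ 0.5237 -0.1929  0.1631] w 0.4994892260158733 0.0 q6 -0.6882078233737484
```

Released. Retreating straight up, then sideways so the cameras can see.

{"name": "drive_tool", "arguments": {"rotation": [[0,0,0],[0,0,0],[0,0,0],[0,0,0],[0,0,0],[0,0,0],[0,0,0],[0,0,0]], "travel": [[0,0.1,-0.5],[0,0.1,-1.5],[0,0.1,-3],[0,0.1,-5],[0,0.1,-8],[0,0.1,-11],[0,0.1,-14],[0,0.1,-15]], "hand": [4.5,4.5,4.5,4.5,4.5,4.5,4.5,4.5]}}

```text
clock: 15.05
tool_pos: [0.5261, -0.1934, 0.3186]
tool_rot: [0.635, 0.772, 0.001, 0.004]
force: [0.0, -0.2, -0.4]
width: 0.519
finger_force: 0.0
```

{"name": "drive_tool", "arguments": {"rotation": [[0,0,0],[0,0,0],[0,0,0],[0,0,0],[0,0,0],[0,0,0],[0,0,0],[0,0,0]], "travel": [[3,0,0],[7,0,0],[11,0,0],[15,0,0],[19,0,0],[23,0,0],[26,0,0],[27,0,0]], "hand": [4.5,4.5,4.5,4.5,4.5,4.5,4.5,4.5]}}

```text
clock: 15.85
tool_pos: [0.4717, 0.0747, 0.313]
tool_rot: [0.634, 0.773, 0.0, -0.0]
force: [0.2, -0.2, -0.2]
width: 0.522
finger_force: 0.0
```

Run:
```python
from h import *
t=manip.grab_frame("top");s=manip.grab_frame("side")
a=.1916;Y=np.array([-np.sin(a),np.cos(a)]);o=np.array([.5153,-.1431])
D=[]
for c,f in(("top",t),("side",s)):
    for r in manip.spot_point("tag_red_grip",c)[:2]:
        g=atz(f,r["centre"],.1574)[:2]-o;print(c,r["conf"],r["centre"],"along",g@Y,"across",g@[Y[1],-Y[0]])
z=lambda im,r0,r1,c0,c1,k:cv2.resize(im[r0:r1,c0:c1],None,fx=k,fy=k,interpolation=cv2.INTER_CUBIC)
C=np.hstack([z(t["img"],160,240,370,450,5),z(s["img"],220,300,330,410,5)])
cv2.imwrite("pics/g.png",np.vstack([C,np.hstack([z(s["img"],130,210,240,440,2),z(t["img"],150,230,200,400,2)])]))
```

```text
top 0.67 [192.2, 417.3] along -0.05358622948889338 across -0.006029366151158803
side 0.72 [240.5, 373.3] along -0.05037104219795512 across -0.006956285530470575
side 0.46 [191.4, 296.9] along 0.20055787256276925 across -0.06678802137108078
```

View pics/g.png

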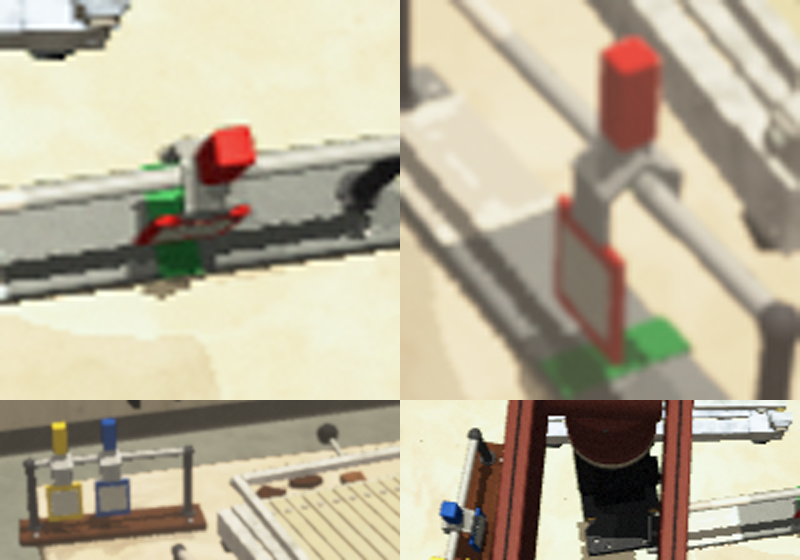

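The red tag hangs with its hook over the green band, centred to about 2 mm. Blue and yellow are still on the parking stand and the gripper is clear.

```bash
python3 -c "
from station import manip;print(manip.sign_off())"
```

```text
the job is handed in; nothing more can be done
None
```

The red tag hangs free at the green mark after sliding there on the bar; the blue and yellow tags are still on the parking stand, and I've handed the job in (no verdict was returned).

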